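# Air the cold frame

## Robot

A 6-joint arm with a two-finger parallel gripper is mounted at the origin on the work surface. World frame = base frame: x ahead of the robot, y to its left, z up, the work surface at z = 0. Lengths are in m, angles in rad, forces in N, time in s.
With the tool pointing down it reaches from about 0.3 to 0.825 m from the base axis. Payload 5.4 kg.
Tool frame: the origin (TCP) lies midway between the tips of the shut fingers; the grasp point (between the pads) lies 19 mm behind it; x points along the fingers, y is the direction in which the jaws open and shut, and the axes are right-handed (so a half turn about x gives the same grasp; the last joint's range is limited). The gripper opens to 92 mm and grips with 3 to 60 N. Pads are 20 mm wide; open, the fingers measure 128 mm over their backs; the gripper's body (75 mm by 189 mm) begins 69 mm behind the grasp point.
Start: joints at [-1.5, 0.158, 1.597, -0, 1.386, -0.21], TCP at [0.159, -0.552, 0.215] pointing down, gripper open.
Joint ranges: [-2.91, 2.91], [-0.94, 2.29], [0.18, 2.7], [-1.29, 4.43], [0.17, 2.64], [-3, 3]. Speed limits (rad/s): [2.57, 2.57, 3.14, 3.14, 3.14, 3.14].

## Interface

Orientations are given as a unit quaternion [x, y, z, w].
In Python, from workcell import env gives the robot as it stands.
- The arm moves only by the tool play_rows, never from a script. Its argument "moves" is a list of rows, each a list of 3 entries, a list of its own where there are three numbers: the closure in counts, from 0 (fully open) to 255 (shut), then the shift along the tool's x, y, z in m, then the turn about the tool's x in degrees. In form: [[fingers, [dx, dy, dz], roll], ...]. A call has 1 to 20 rows; each row is the pose to reach, as a shift and turn from the pose commanded when the call began, along the tool's axes at that moment; what a row does not reach only later rows make up. A row lasts 1/12 s, in which the tool goes at most 41.7 mm and 7.16 degrees, less where a joint would pass 70% of its speed; a pose out of reach is approached as far as the arm can. A call with a gripper value outside its range is refused whole. The fingers move at their own pace and stop on an object; "newtons" is the grip in N (left out, the last holds). Time passes only in rows, so rows that repeat a pose let the fingers close. It gives the time, the measured TCP pose, the force and the opening at its end, in the units of the state.
- env.observe(): the state, without advancing time (a new reading comes with each control period).
- env.grab_frame(name): name is "scene" or "side" or "wrist"; returns the picture (420x560x3 uint8, blue, green, red); there is no depth.
- env.calibration(name): a dict with "fx", "fy", "cx", "cy" (pixels), "origin" and "orientation" of the camera in the world; the wrist camera has in their place "T_tool_cam" (4x4, takes a point from camera to tool coordinates, whose origin is the TCP and whose axes are the tool frame's). Camera axes: x right, y down, z forward; pixel columns grow to the right and rows downward; lengths in m; the calibration is good to about 2 mm. The wrist camera is an equidistant fisheye: a pixel r from the principal point sees the ray r / f radians off the axis. A picture is of the moment at which its call begins: read the wrist's pose just before it. calibration takes no time and is no camera call.
- env.sign_off(): hands the job in, once; it reports no verdict.
The state is a dict: "time_s": time; "joints": joint angles; "dq": joint speeds; "tau": joint torques, N m; "eef_pos": TCP position; "ee_rot": TCP orientation; "contact_force": force on the tool from outside, world axes, zero at the start; "torque": the same for the moment, N m; "width": finger opening in m.
Only numpy, scipy, OpenCV 4.12 (cv2) and the standard library are available. Lean on these libraries where they do the work, as an engineer would, in place of code of your own. Each camera call takes 0.05 s, during which the arm holds its last target.

## Task

Let some air into the cold frame: press down on the orange pad at the front of its shut glass lid, without undue force, until the touch catch lets go and the lid springs ajar by itself, and do not lift the lid any further. Then push the red knob of the steel swing arm round with a fingertip, as far as it goes, so that the arm's upright post stands under the raised lid. Leave the planters, pot, saucer, mister, jar and bamboo stakes where they are, and finish clear of everything.

Things in the scene. Friction and masses are not known exactly. Their poses are not given: they have to be found in the camera images.
- frame: Cold frame: an open wooden box fixed to the pavers, 240 mm deep (its x), 300 wide (its y), 100 high, with a hinged 12 mm thick glass lid on top. Origin: centre of its underside. Its x axis points from the front, where the lid opens, to the hinges at the back; y to its left; z up. Offsets called 'frame' below are along these axes.
- press_pad (a point): Centre of the top face of the orange round press pad (30 mm across, 4 mm proud) in the middle of the lid's front rail. On the shut lid it is at frame (-100, 0, 116) mm. It moves with the lid.
- lid (a joint): Lid angle (rad), 0 shut and latched, growing as its front rises; hinge at frame x +120, z 100 mm. Pushing the pad down (3 to 6 N) trips the catch about 5 mm down and meets a hard stop 8 mm down (-0.036). When the finger withdraws, a damped spring lifts the lid to about 0.24 within 1 s and holds it, front edge 57 mm up. A shorter press latches again.
- prop (a joint): Angle q (rad) of the steel swing arm about an upright pivot at the box's right (-y) side. Starts parked at 0 to 0.35, grows clockwise seen from above to a stop at 1.6, stays where left (1.5 N at the knob). From the pivot the post is 90 mm along frame (-cos q, sin q), the knob 80 mm along frame (cos(q+pi/4), -sin(q+pi/4)). The shut lid blocks it from about 0.4.
- prop_pivot (a point): The swing arm's pivot axis, on the top of its hub (24 mm across), at frame (-60, -175, 116) mm. The two flat bars of the arm are 12 mm wide and 8 mm thick, at 104 to 112 mm above the pavers.
- prop_knob (a point): Centre of the top of the upright red knob of the swing arm: a post 18 mm across that stands from the bar at 104 mm to 155 mm above the pavers, always outside the box on its right. It has to be pushed from its back (frame +x) side towards the front (frame -x), on an 80 mm arc about the pivot.
- prop_post (a point): Centre of the top of the swing arm's upright steel post with a black tip, 15 mm across, top 134 mm above the pavers; it clears the underside of the ajar lid by some 8 mm.
- planters: Loose stack of three nested green plastic planters, 110 mm across the rim, 134 mm tall. Origin: centre of the underside. To be left alone.
- pot: Loose single green plastic pot, 90 mm across the rim, 80 mm tall, in front of the cold frame, right of its middle. Origin: centre of the underside. To be left alone.
- saucer: Loose white ceramic saucer, 120 mm across, 18 mm tall, in front of the cold frame at its left. Origin: centre of the underside. To be left alone.
- mister: Loose stainless plant mister with a brass pump head, 76 mm across, 182 mm tall. Origin: centre of the underside. To be left alone.
- seed_jar: Loose amber glass seed jar with a metal cap, 70 mm across, 100 mm tall. Origin: centre of the underside. To be left alone.
- stakes: Loose bundle of bamboo stakes lying flat, 360 mm long, 32 mm wide, 20 mm high, along its x axis. Origin: middle of the underside. To be left alone.

How it is judged:
By the outcome, as a careful person would: the job done as asked, in the order asked, and still so for the second after the job is handed in, with the robot touching nothing.
It also fails if it takes over 45 s, if anything falls off the work surface, if the arm or the gripper's body presses on something with over 40 N, if the wrist force passes 120 N, or if a joint passes its speed limit or range.

## Working session

There is one attempt and no reset: what is moved stays moved. The work goes in short steps, Python scripts to look and compute and a tool call to move; the robot and the scene stay as the last step left them, time stands still between calls to the robot, and variables do not carry over. Pictures are saved under pics/ and viewed, and the job is handed in when it is done.

Besides the shell and the picture viewer there is one more tool, called after "Call:" by a JSON object that holds its "name" and its "arguments". play_rows: Moves the arm, as the interface text tells. Its arguments: {"type":"object","properties":{"moves":{"type":"array"},"newtons":{"type":"number"}},"required":["moves"]}

```bash
mkdir -p pics; ls
python3 - <<'E'
from workcell import env
import cv2
o=env.observe()
for k,v in o.items(): print(k,v)
for n in ("scene","side","wrist"):
    print(n,env.calibration(n))
    cv2.imwrite(f"pics/{n}0.png",env.grab_frame(n))
E
```

```text
pics
time_s 0.0
joints [-1.50013421e+00  1.59051993e-01  1.59826452e+00 -8.40244183e-06
  1.38616917e+00 -2.10108223e-01]
dq [-0.0011051   0.00109781  0.0002141  -0.00030964  0.0007329   0.00106774]
tau [ 5.92175129e-04 -3.85566473e+01 -3.22111595e+01  7.03204656e-02
  3.77101440e-02 -1.30935150e-04]
eef_pos [ 0.15925678 -0.55184378  0.2136011 ]
ee_rot [ 0.70019371  0.09960993 -0.70010628  0.0982742 ]
contact_force [-0.90270749 -0.41491701  0.61988082]
torque [ 0.00218336 -0.03202984  0.05692681]
width 0.09195152531820214
scene {'fx': 389.80373606032606, 'fy': 389.80373606032606, 'cx': 286.4680331416575, 'cy': 204.85809601479258, 'origin': array([1.40105553, 0.54587309, 0.81646613]), 'orientation': array([ 0.44918524,  0.76622159, -0.39862174, -0.2285559 ])}
side {'fx': 510.16482985958885, 'fy': 510.16482985958885, 'cx': 281.2495414782566, 'cy': 205.5614161329394, 'origin': array([0.39474211, 1.19659823, 1.45610888]), 'orientation': array([-0.05921051,  0.93422186, -0.35058997,  0.02846581])}
wrist {'fx': 325.19226210127806, 'fy': 325.19226210127806, 'cx': 281.7516581907558, 'cy': 211.7341639076269, 'T_tool_cam': array([[ 2.59557115e-04, -2.48672159e-01,  9.68587678e-01,
        -1.69131960e-01],
       [ 9.99999724e-01,  7.39340867e-04, -7.81586997e-05,
         7.44402144e-04],
       [-6.96680561e-04,  9.68587431e-01,  2.48672282e-01,
        -7.02752118e-02],
       [ 0.00000000e+00,  0.00000000e+00,  0.00000000e+00,
         1.00000000e+00]])}
```

View pics/scene0.png

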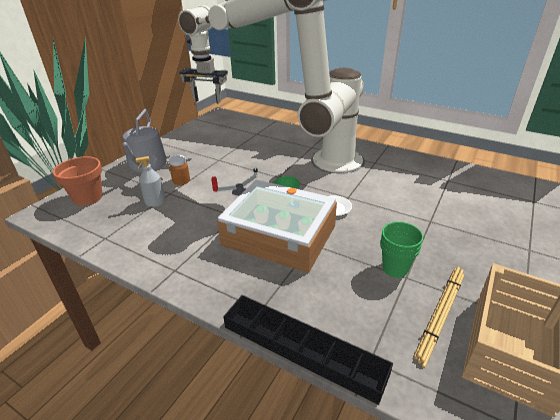

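View pics/side0.png

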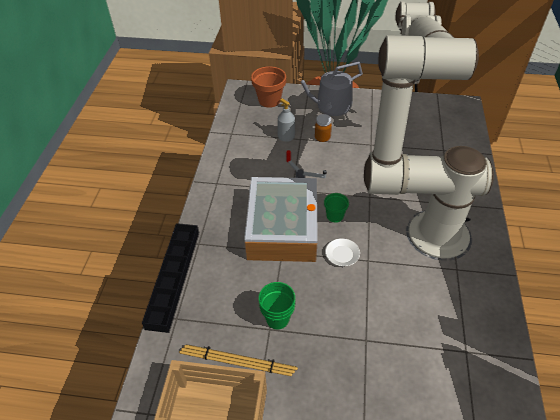

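View pics/wrist0.png

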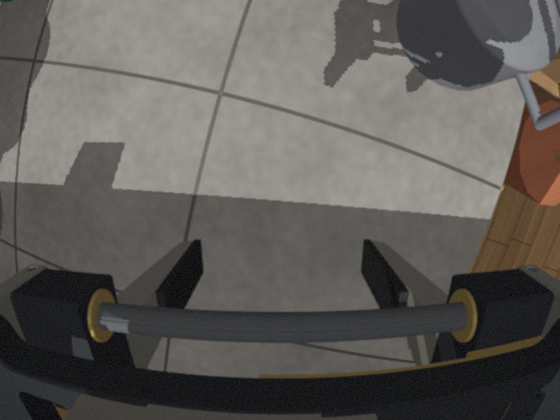

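The scene and side views show the frame shut, with its front towards the robot. The orange pad is at scene (291,191) and side (311,207), and the red knob at scene (214,183) and side (289,155). The post's black tip is at scene (254,170) and side (325,172), and the green pot stands just in front of the frame. Next I'll measure these.

```bash
cat > h.py <<'E'
import numpy as np, cv2
from scipy.spatial.transform import Rotation as R
from workcell import env
def ray(n,uv,o=None):
    c=env.calibration(n); u,v=uv
    a=np.array([(u-c['cx'])/c['fx'],(v-c['cy'])/c['fy']])
    if n!='wrist':
        d=np.array([a[0],a[1],1.]); d/=np.linalg.norm(d)
        return c['origin'],R.from_quat(c['orientation']).apply(d)
    t=np.linalg.norm(a); d=np.array([*(a/t*np.sin(t)),np.cos(t)])
    T=c['T_tool_cam']; Rt=R.from_quat(o['ee_rot'])
    return np.array(o['eef_pos'])+Rt.apply(T[:3,3]),Rt.apply(T[:3,:3]@d)
def plane(n,uv,z,o=None):
    p,d=ray(n,uv,o); return p+d*(z-p[2])/d[2]
def tri(rs):
    A=np.zeros((3,3));b=np.zeros(3)
    for p,d in rs:
        M=np.eye(3)-np.outer(d,d);A+=M;b+=M@p
    x=np.linalg.solve(A,b)
    return x,[np.linalg.norm((np.eye(3)-np.outer(d,d))@(x-p)) for p,d in rs]
def blobs(img,lo,hi,amin=8):
    m=cv2.inRange(cv2.cvtColor(img,cv2.COLOR_BGR2HSV),lo,hi)
    n,l,s,c=cv2.connectedComponentsWithStats(m)
    return [(c[i].round(1),s[i]) for i in range(1,n) if s[i][4]>=amin]
E
python3 - <<'E'
from h import *
for n in ('scene','side'):
    im=cv2.imread(f'pics/{n}0.png')
    print(n,'orange'); [print(b) for b in blobs(im,(5,200,200),(16,255,255))]
    print(n,'red'); [print(b) for b in blobs(im,(0,200,80),(3,255,255))+blobs(im,(175,180,80),(180,255,255))]
s=cv2.imread('pics/scene0.png')[150:260,180:360]; cv2.imwrite('pics/sc_crop.png',cv2.resize(s,None,fx=4.4,fy=4.4,interpolation=cv2.INTER_CUBIC))
s=cv2.imread('pics/side0.png')[135:275,230:370]; cv2.imwrite('pics/si_crop.png',cv2.resize(s,None,fx=4.2,fy=4.2,interpolation=cv2.INTER_CUBIC))
E
```

```text
scene orange
scene red
(array([212.7, 179.9]), array([212, 178,   4,   6,   9], dtype=int32))
side orange
(array([310.8, 206.7]), array([307, 204,   8,   6,  36], dtype=int32))
side red
(array([288. , 155.7]), array([287, 151,   3,  11,  31], dtype=int32))
```

View pics/sc_crop.png

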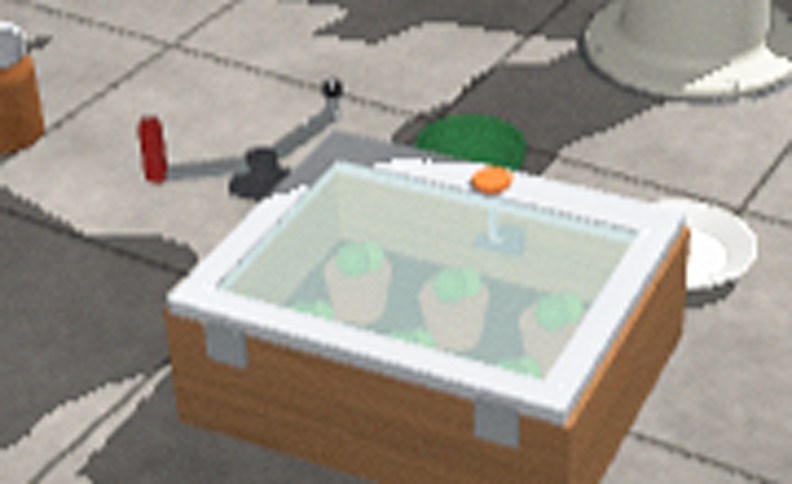

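View pics/si_crop.png

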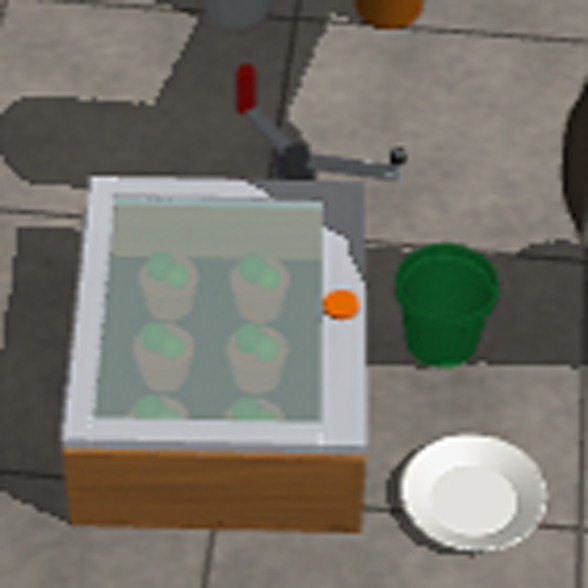

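Run:
```python
from h import *
S=lambda u,v:(180+u/4.4-.4,150+v/4.4-.4)
D=lambda u,v:(230+u/4.2-.4,135+v/4.2-.4)
P={'pad':(S(492,178),D(341,303),.116),'BR':(S(171,297),D(91,178),.112),'BL':(S(562,410),D(63,443),.112),'FL':(S(688,216),D(366,443),.112),'FR':(S(338,131),D(364,182),.112),
'knobtop':(S(150,120),D(246,68),.155),'post':(S(332,85),D(399,153),.134),'hub':(S(263,153),D(297,150),.116)}
Q={}
for k,(a,b,z) in P.items():
    x,e=tri([ray('scene',a),ray('side',b)]); print(k,x.round(4),'%.4f'%e[0],plane('scene',a,z).round(4),plane('side',b,z).round(4))
    Q[k]=(plane('scene',a,z)+plane('side',b,z))[:2]/2
# rigid fit
F={'pad':(-.1,0),'BR':(.12,-.15),'BL':(.12,.15),'FL':(-.12,.15),'FR':(-.12,-.15),'hub':(-.06,-.175)}
a=np.array([F[k] for k in F]);b=np.array([Q[k] for k in F])
ac=a-a.mean(0);bc=b-b.mean(0)
th=np.arctan2((ac[:,0]*bc[:,1]-ac[:,1]*bc[:,0]).sum(),(ac*bc).sum())
Rm=np.array([[np.cos(th),-np.sin(th)],[np.sin(th),np.cos(th)]]);t=b.mean(0)-Rm@a.mean(0)
print('th',th,'t',t,'res',(b-(a@Rm.T+t)).round(4).tolist())
inv=lambda p:Rm.T@(p-t)
for k in('knobtop','post'):
    d=inv(Q[k])-np.array([-.06,-.175]);print(k,inv(Q[k]),np.linalg.norm(d), (np.arctan2(d[1],-d[0]) if k=='post' else np.arctan2(-d[1],d[0])-np.pi/4))
```

```text
pad [0.4606 0.0273 0.1151] 0.0008 [0.4611 0.027  0.116 ] [0.4606 0.0291 0.116 ]
BR [ 0.692  -0.0945  0.112 ] 0.0012 [ 0.6912 -0.0962  0.112 ] [ 0.6919 -0.0928  0.112 ]
BL [0.6651 0.1916 0.1084] 0.0028 [0.6667 0.1904 0.112 ] [0.6645 0.1977 0.112 ]
FL [0.428  0.1703 0.111 ] 0.0020 [0.4314 0.1731 0.112 ] [0.4278 0.1687 0.112 ]
FR [ 0.4539 -0.1155  0.1118] 0.0008 [ 0.4548 -0.1144  0.112 ] [ 0.4539 -0.1165  0.112 ]
knobtop [ 0.5683 -0.2036  0.1556] 0.0008 [ 0.5669 -0.2056  0.155 ] [ 0.5683 -0.203   0.155 ]
post [ 0.4258 -0.1371  0.1317] 0.0008 [ 0.4282 -0.136   0.134 ] [ 0.4257 -0.1337  0.134 ]
hub [ 0.5157 -0.143   0.1171] 0.0005 [ 0.5148 -0.1434  0.116 ] [ 0.5158 -0.1448  0.116 ]
th 0.09021205129338217 t [0.56011363 0.03794435] res [[0.0003, -0.0009], [-0.0016, 0.0061], [-0.0005, -0.0041], [0.0025, -0.0056], [0.0002, 0.0069], [-0.0008, -0.0024]]
knobtop [-0.01437978 -0.24194284] 0.0810095557115538 0.18721002847054458
post [-0.14818983 -0.16007618] 0.08944364849191332 0.16763568860590397
```

Run:
```python
from h import *
o=env.observe(); M=R.from_quat(o['ee_rot']).as_matrix(); print(M.round(4))
print('target pad shift', M.T@(np.array([.4608,.028,.215])-o['eef_pos']))
fy=np.array([-np.sin(.09),np.cos(.09),0]); print('roll to align y with frame y', np.degrees(np.arctan2(fy@M[:,2],fy@M[:,1])))
for k,uv,n,z in [('mister base',(287,137),'side',.0),('mister head',(285,104),'side',.17),('mister head',(143,163),'scene',.17),('jar cap',(323,121),'side',.1),('jar cap',(179,160),'scene',.1),('can rim',(335,75),'side',.15),('pot rim',(336,201),'side',.08)]: print(k,n,plane(n,uv,z).round(3))
```

```text
[[-1.000e-04  2.771e-01 -9.608e-01]
 [ 1.400e-03 -9.608e-01 -2.771e-01]
 [-1.000e+00 -1.400e-03 -3.000e-04]]
target pad shift [-3.59836675e-04 -4.73751895e-01 -4.50439335e-01]
roll to align y with frame y -169.06890032243675
mister base side [ 0.605 -0.455  0.   ]
mister head side [ 0.613 -0.462  0.17 ]
mister head scene [ 0.629 -0.457  0.17 ]
jar cap side [ 0.455 -0.458  0.1  ]
jar cap scene [ 0.462 -0.462  0.1  ]
can rim side [ 0.425 -0.715  0.15 ]
pot rim side [ 0.375 -0.041  0.08 ]
```

Call:
{"name": "play_rows", "arguments": {"moves": [[255,[0,-0.03,-0.028],2],[255,[0,-0.06,-0.057],4],[255,[0,-0.09,-0.085],6],[255,[0,-0.12,-0.114],8],[255,[0,-0.15,-0.142],10],[255,[0,-0.18,-0.171],11],[255,[0,-0.21,-0.2],11],[255,[0,-0.24,-0.228],11],[255,[0,-0.27,-0.257],11],[255,[0,-0.3,-0.285],11],[255,[0,-0.33,-0.314],11],[255,[0,-0.36,-0.342],11],[255,[0,-0.39,-0.371],11],[255,[0,-0.42,-0.399],11],[255,[0,-0.45,-0.428],11],[255,[0,-0.465,-0.443],11],[255,[0,-0.474,-0.45],11],[255,[0,-0.474,-0.45],11],[255,[0,-0.474,-0.45],11],[255,[0,-0.474,-0.45],11]], "newtons": 20}}

```text
time_s: 1.82
eef_pos: [0.46, 0.027, 0.2144]
ee_rot: [-0.706, -0.031, 0.707, -0.031]
contact_force: [-0.4, -0.2, -0.3]
width: 0.0005
```

Run:
```python
from h import *
o=env.observe(); M=R.from_quat(o['ee_rot']).as_matrix(); print(o['time_s'],o['eef_pos'],o['contact_force'],o['width']); print(M.round(3))
im=env.grab_frame('wrist'); cv2.imwrite('pics/w1.png',im)
for b in blobs(im,(4,180,150),(18,255,255)):
    if b[1][4]>40: print(b, plane('wrist',b[0],.116,o))
for b in blobs(im,(0,150,60),(3,255,255))+blobs(im,(175,150,60),(180,255,255)): print('red',b)
```

```text
1.8167 [0.45995057 0.02698192 0.21439056] [-0.42051262 -0.15994645 -0.28916101] 0.0005408843851927158
[[-0.001  0.088 -0.996]
 [-0.    -0.996 -0.088]
 [-1.     0.     0.001]]
red (array([533.5, 126.7]), array([512, 119,  40,  17, 519], dtype=int32))
```

View pics/w1.png

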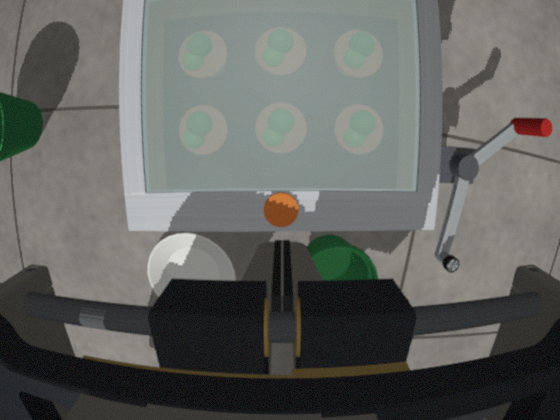

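The wrist view shows the pad at (281,210) with the shut fingertips just in front of it. The knob top is at about (543,127), the hub at (468,167) and the post tip at (453,264).

Run:
```python
from h import *
o=env.observe()
for k,uv,z in [('pad',(281,210),.116),('knob',(544,127.5),.155),('hub',(468,167),.116),('post',(453,264),.134),('FR',(434,230),.112),('FL',(130,230),.112),('pot',(341,277),.08),('tip',(282,241),.2144)]: print(k,plane('wrist',uv,z,o).round(4))
im=cv2.imread('pics/w1.png')[190:310,220:345]; cv2.imwrite('pics/w1c.png',cv2.resize(im,None,fx=4.5,fy=4.5))
```

```text
pad [0.4632 0.0271 0.116 ]
knob [ 0.5694 -0.1986  0.155 ]
hub [ 0.5196 -0.1418  0.116 ]
post [ 0.4305 -0.1357  0.134 ]
FR [ 0.4556 -0.119   0.112 ]
FL [0.4302 0.1678 0.112 ]
pot [ 0.3879 -0.0423  0.08  ]
tip [0.4703 0.0269 0.2144]
```

View pics/w1c.png

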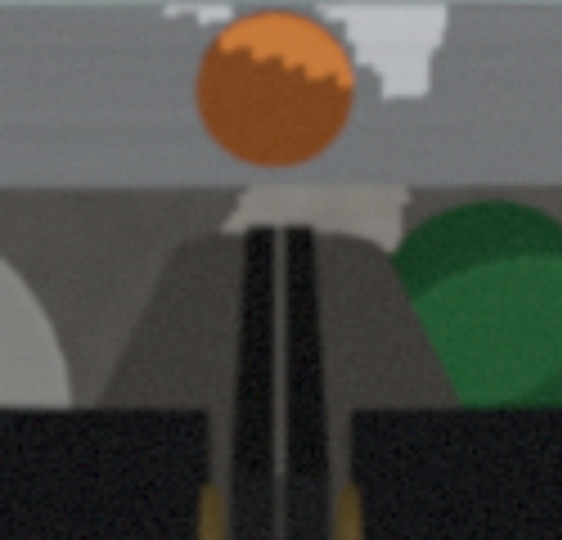

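Call:
{"name": "play_rows", "arguments": {"moves": [[255,[0.03,0,-0.002],0],[255,[0.06,0,-0.002],0],[255,[0.08,0,-0.002],0],[255,[0.09,0,-0.002],0],[255,[0.094,0,-0.002],0],[255,[0.095,0,-0.002],0],[255,[0.095,0,-0.002],0]]}}

```text
time_s: 2.45
eef_pos: [0.4631, 0.0273, 0.1207]
ee_rot: [0.707, 0.031, -0.706, 0.031]
contact_force: [1.0, -1.0, 0.5]
width: 0.0002
```

Call:
{"name": "play_rows", "arguments": {"moves": [[255,[0.001,0,0],0],[255,[0.002,0,0],0],[255,[0.003,0,0],0],[255,[0.004,0,0],0],[255,[0.005,0,0],0],[255,[0.006,0,0],0],[255,[0.006,0,0],0]]}}

```text
time_s: 3.03
eef_pos: [0.4627, 0.0278, 0.1139]
ee_rot: [0.707, 0.031, -0.706, 0.031]
contact_force: [-0.1, 0.1, 4.0]
width: 0.0003
```

Call:
{"name": "play_rows", "arguments": {"moves": [[255,[0.001,0,0],0],[255,[0.002,0,0],0],[255,[0.003,0,0],0],[255,[0.004,0,0],0],[255,[0.004,0,0],0]]}}

```text
time_s: 3.45
eef_pos: [0.4625, 0.0278, 0.1097]
ee_rot: [0.706, 0.031, -0.706, 0.031]
contact_force: [-2.2, 0.4, 5.1]
width: 0.0006
```

Call:
{"name": "play_rows", "arguments": {"moves": [[255,[0.0005,0,0],0],[255,[-0.03,0,0],0],[255,[-0.07,0,0],0],[255,[-0.11,0,0],0],[255,[-0.14,0,0],0],[255,[-0.15,0,0],0],[255,[-0.15,0,0],0],[255,[-0.15,0,0],0],[255,[-0.15,0,0],0],[255,[-0.15,0,0],0],[255,[-0.15,0,0],0],[255,[-0.15,0,0],0],[255,[-0.15,0,0],0]]}}

```text
time_s: 4.53
eef_pos: [0.462, 0.0279, 0.2588]
ee_rot: [-0.706, -0.032, 0.707, -0.031]
contact_force: [-0.3, -0.2, 0.7]
width: 0.0005
```

Run:
```python
from h import *
o=env.observe(); print(o['eef_pos'],o['contact_force'])
im=env.grab_frame('wrist'); cv2.imwrite('pics/w2.png',im)
im=env.grab_frame('scene'); cv2.imwrite('pics/s2.png',cv2.resize(im[130:280,150:370],None,fx=3.6,fy=3.6))
```

```text
[0.46202301 0.02791725 0.25883756] [-0.3222539  -0.23168911  0.66039142]
```

View pics/w2.png

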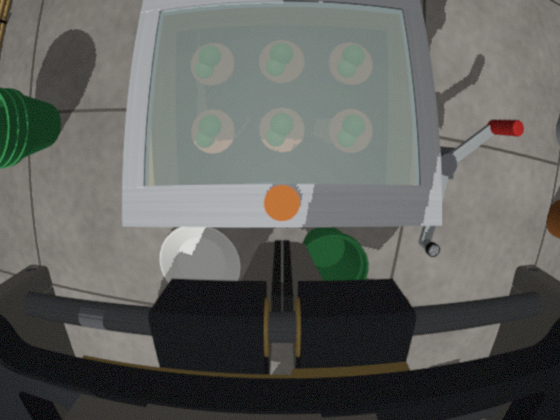

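View pics/s2.png

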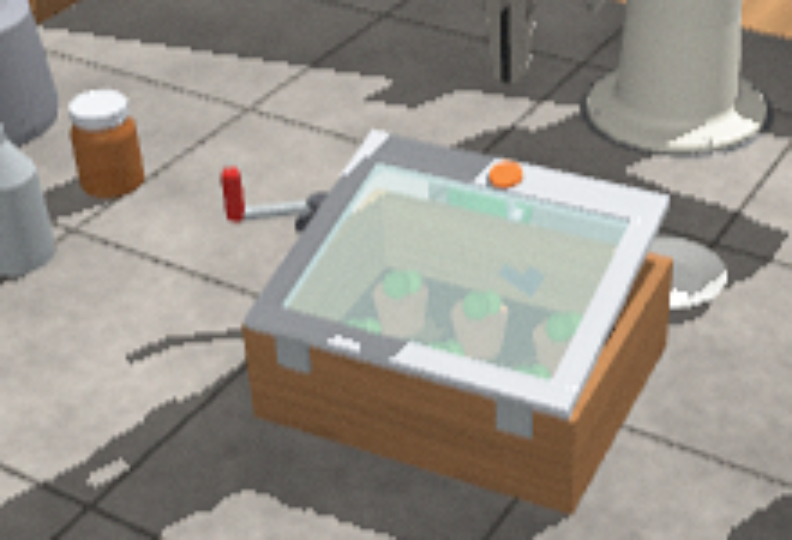

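The lid now stands ajar: its front is raised, and the post at wrist (432,249) is still outside. Next I'll work out the knob path.

```bash
cat > path.py <<'E'
from h import *
o=env.observe(); M=R.from_quat(o['ee_rot']).as_matrix()
print(plane('wrist',(515,128),.155,o))
th=.09; ex=np.array([np.cos(th),np.sin(th)]); piv=np.array([.517,-.143])
def knob(q): 
    a=th-(q+np.pi/4); return piv+.08*np.array([np.cos(a),np.sin(a)])
def tool(w,z): return (M.T@(np.array([*w,z])-o['eef_pos'])).round(4)
E
python3 - <<'E'
from path import *
print(knob(.18), tool(knob(.18)+.036*ex,.2585))
E
```

```text
[ 0.56977549 -0.19807046  0.155     ]
[ 0.5682553  -0.20442389] [ 0.0007  0.2407 -0.121 ]
```

Call:
{"name": "play_rows", "arguments": {"moves": [[255,[0,0.03,-0.015],0],[255,[0,0.06,-0.03],0],[255,[0,0.09,-0.045],0],[255,[0,0.12,-0.06],0],[255,[0,0.15,-0.076],0],[255,[0,0.18,-0.091],0],[255,[0,0.21,-0.106],0],[255,[0,0.23,-0.117],0],[255,[0,0.238,-0.121],0],[255,[0,0.238,-0.121],0],[255,[0,0.238,-0.121],0],[255,[0,0.238,-0.121],0]]}}

```text
time_s: 5.63
eef_pos: [0.6036, -0.1971, 0.2598]
ee_rot: [-0.706, -0.032, 0.706, -0.032]
contact_force: [-0.2, -1.0, 0.6]
width: 0.0004
```

Run:
```python
from h import *
o=env.observe(); print(o['eef_pos'],o['contact_force'],o['joints'])
cv2.imwrite('pics/w3.png',env.grab_frame('wrist'))
im=env.grab_frame('scene'); cv2.imwrite('pics/s3.png',cv2.resize(im[80:280,130:370],None,fx=3,fy=3))
im=env.grab_frame('side'); cv2.imwrite('pics/d3.png',cv2.resize(im[80:280,210:400],None,fx=3,fy=3))
```

```text
[ 0.60359128 -0.19714905  0.25976378] [-0.22685708 -0.98179719  0.62768185] [-5.05848377e-01  2.87934530e-01  1.35688595e+00  3.46078175e-04
  1.49721673e+00  9.75019724e-01]
```

View pics/s3.png

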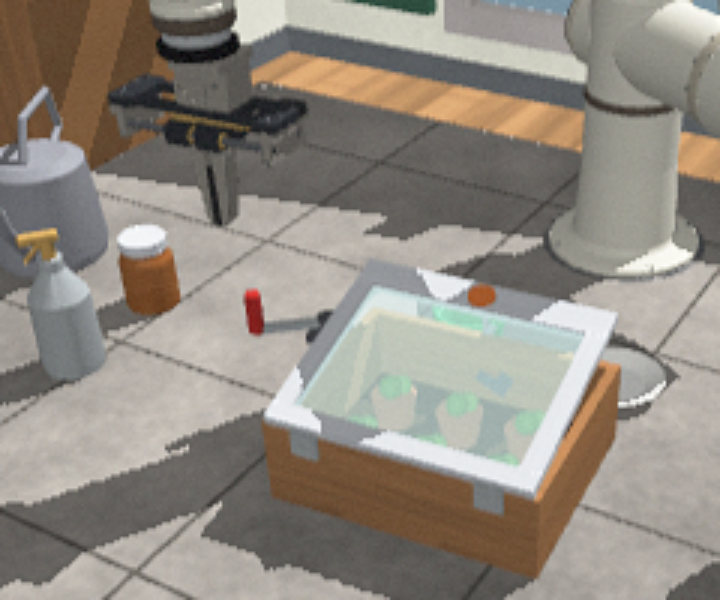

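View pics/d3.png

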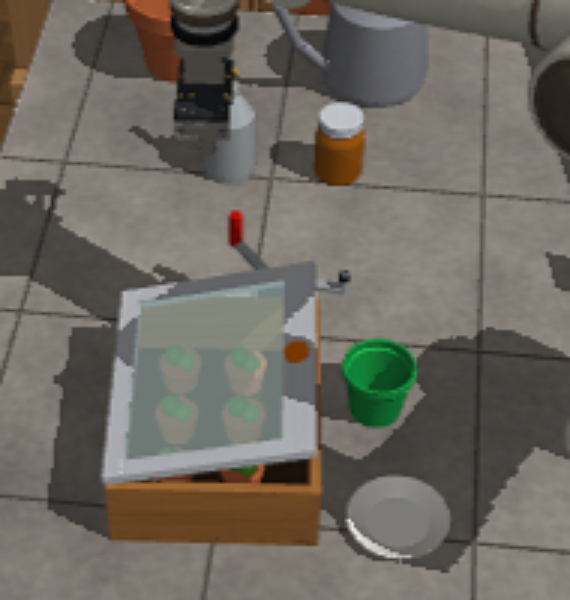

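View pics/w3.png

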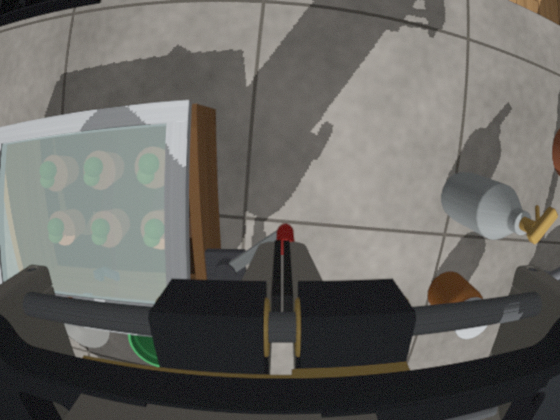

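The knob, at wrist (286,233), sits centred laterally just in front of (robot side of) the fingertips, as planned. I'll lower behind it.

Call:
{"name": "play_rows", "arguments": {"moves": [[255,[0.03,0,0],0],[255,[0.06,0,0],0],[255,[0.09,0,0],0],[255,[0.115,0,0],0],[255,[0.127,0,0],0],[255,[0.131,0,0],0],[255,[0.131,0,0],0],[255,[0.131,0,0],0]]}}

```text
time_s: 6.45
eef_pos: [0.605, -0.1989, 0.1306]
ee_rot: [0.707, 0.031, -0.706, 0.032]
contact_force: [0.1, 0.5, 0.7]
width: 0.0006
```

Run:
```python
from path import *
print(o['eef_pos'],o['contact_force'])
im=env.grab_frame('scene'); cv2.imwrite('pics/s4.png',cv2.resize(im[80:280,130:370],None,fx=3,fy=3))
for q in np.arange(.18,1.66,.1): print(round(q,2), tool(knob(q)+.019*ex,.128)*1000)
```

```text
[ 0.69499533 -0.31609423  0.155     ]
[ 0.60498722 -0.1988511   0.13056819] [0.09746671 0.54505313 0.66107977]
0.18 [ 2.5  2.3 18.1]
0.28 [ 2.5  6.5 24.9]
0.38 [ 2.5 10.  32.1]
0.48 [ 2.5 12.8 39.6]
0.58 [ 2.5 14.8 47.3]
0.68 [ 2.5 16.1 55.2]
0.78 [ 2.4 16.5 63.2]
0.88 [ 2.4 16.2 71.2]
0.98 [ 2.4 15.  79.1]
1.08 [ 2.4 13.1 86.8]
1.18 [ 2.4 10.4 94.4]
1.28 [  2.3   7.  101.6]
1.38 [  2.3   2.8 108.4]
1.48 [  2.3  -2.  114.8]
1.58 [  2.3  -7.4 120.7]
```

View pics/s4.png

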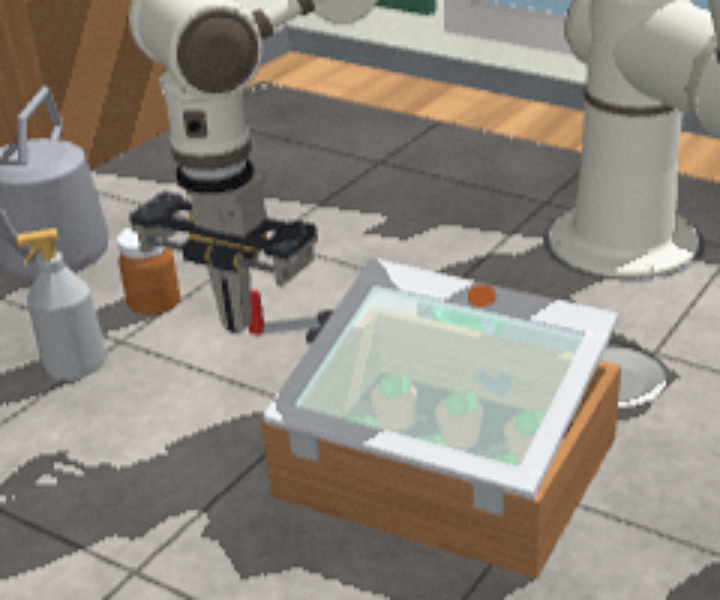

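Call:
{"name": "play_rows", "arguments": {"moves": [[255,[0.001,0,0.006],0],[255,[0.001,0.001,0.012],0],[255,[0.001,0.002,0.017],0],[255,[0.001,0.004,0.021],0],[255,[0.001,0.0065,0.025],0],[255,[0.001,0.0085,0.0285],0],[255,[0.001,0.01,0.032],0],[255,[0.001,0.01,0.032],0]]}}

```text
time_s: 7.17
eef_pos: [0.5722, -0.2116, 0.1277]
ee_rot: [-0.706, -0.031, 0.707, -0.031]
contact_force: [1.6, -0.2, 0.5]
width: 0.0003
```

Run:
```python
from path import *
print(o['eef_pos'],o['contact_force'])
cv2.imwrite('pics/w5.png',env.grab_frame('wrist'))
im=env.grab_frame('scene'); cv2.imwrite('pics/s5.png',cv2.resize(im[130:230,180:300],None,fx=6,fy=6))
```

```text
[ 0.66173536 -0.32612828  0.155     ]
[ 0.57220739 -0.21163146  0.12767726] [ 1.59870311 -0.15867978  0.46079838]
```

View pics/s5.png

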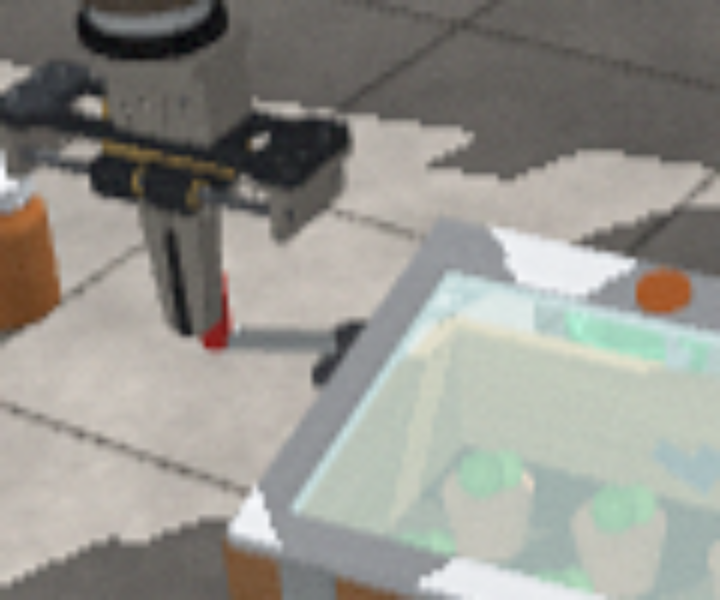

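View pics/w5.png

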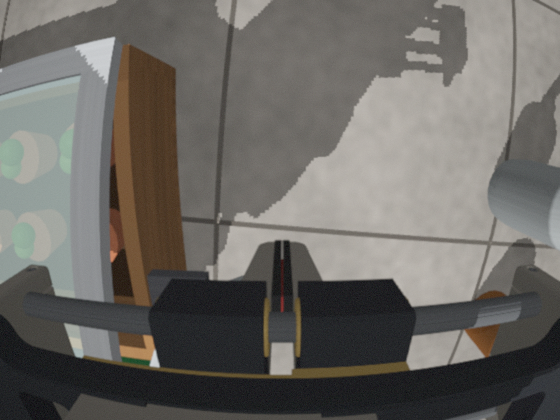

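Contact reads 1.6 N, which matches the stated 1.5 N, and the knob is against the front face of the fingers. I'll carry on along the arc.

Call:
{"name": "play_rows", "arguments": {"moves": [[255,[0,0.0015,0.004],0],[255,[0,0.003,0.008],0],[255,[0,0.004,0.0115],0],[255,[0,0.005,0.0155],0],[255,[0,0.0055,0.019],0],[255,[0,0.006,0.023],0],[255,[0,0.0065,0.027],0],[255,[0,0.0065,0.031],0],[255,[0,0.0065,0.035],0],[255,[0,0.006,0.039],0],[255,[0,0.0055,0.043],0],[255,[0,0.005,0.047],0],[255,[0,0.004,0.051],0],[255,[0,0.003,0.055],0],[255,[0,0.003,0.055],0]]}}

```text
time_s: 8.52
eef_pos: [0.5174, -0.2187, 0.1274]
ee_rot: [-0.706, -0.032, 0.707, -0.031]
contact_force: [0.2, 0.6, 0.5]
width: 0.0001
```

Run:
```python
from path import *
print(o['eef_pos'],o['contact_force'])
for q in np.arange(1.0,1.7,.1): print(round(q,2), tool(knob(q)+.019*ex,.128)*1000)
cv2.imwrite('pics/w6.png',env.grab_frame('wrist'))
im=env.grab_frame('scene'); cv2.imwrite('pics/s6.png',cv2.resize(im[130:230,180:300],None,fx=6,fy=6))
```

```text
[ 0.60698295 -0.33281152  0.155     ]
[ 0.51742335 -0.21869637  0.12737767] [0.24857544 0.61691829 0.52651459]
1.0 [-0.6  2.7 -8.3]
1.1 [-0.6  0.6 -0.6]
1.2 [-0.6 -2.2  6.8]
1.3 [-0.6 -5.8 14. ]
1.4 [ -0.6 -10.   20.8]
1.5 [ -0.6 -15.   27.1]
1.6 [ -0.6 -20.5  32.8]
```

View pics/s6.png

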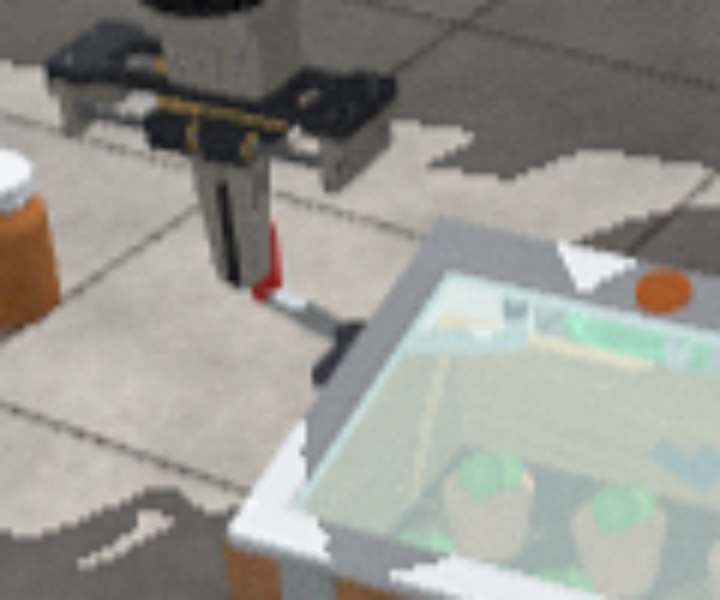

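View pics/w6.png

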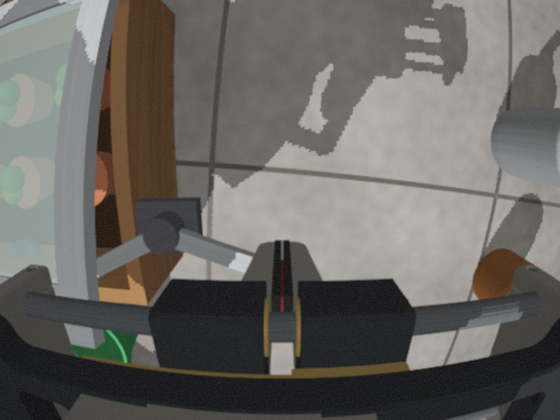

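Call:
{"name": "play_rows", "arguments": {"moves": [[255,[0,-0.001,0.0035],0],[255,[0,-0.0025,0.0075],0],[255,[0,-0.0045,0.0115],0],[255,[0,-0.0065,0.0155],0],[255,[0,-0.0085,0.0185],0],[255,[0,-0.0105,0.0215],0],[255,[0,-0.013,0.0245],0],[255,[0,-0.015,0.027],0],[255,[0,-0.015,0.027],0]]}}

```text
time_s: 9.37
eef_pos: [0.4896, -0.206, 0.1275]
ee_rot: [-0.706, -0.032, 0.707, -0.031]
contact_force: [0.0, 1.0, 0.0]
width: -0.0002
```

Call:
{"name": "play_rows", "arguments": {"moves": [[255,[0,-0.001,0.0012],0],[255,[0,-0.002,0.0024],0],[255,[0,-0.003,0.0035],0],[255,[0,-0.003,0.0035],0]]}}

```text
time_s: 9.7
eef_pos: [0.4863, -0.2037, 0.1276]
ee_rot: [-0.706, -0.032, 0.707, -0.031]
contact_force: [1.4, 0.4, -0.5]
width: 0.0007
```

Run:
```python
from path import *
print(o['eef_pos'],o['contact_force'])
for q in np.arange(1.4,1.7,.05): print(round(q,2), tool(knob(q)+.019*ex,.128)*1000)
cv2.imwrite('pics/w7.png',env.grab_frame('wrist'))
im=env.grab_frame('scene'); cv2.imwrite('pics/s7.png',cv2.resize(im[130:230,180:300],None,fx=6,fy=6))
```

```text
[ 0.57588505 -0.31810091  0.155     ]
[ 0.48628913 -0.2037295   0.1275608 ] [ 1.37603987  0.42504563 -0.52406558]
1.4 [-0.4  7.6 -8.9]
1.45 [-0.4  5.2 -5.7]
1.5 [-0.4  2.7 -2.6]
1.55 [-0.4  0.   0.3]
1.6 [-0.4 -2.8  3.2]
1.65 [-0.4 -5.8  5.8]
1.7 [-0.4 -8.9  8.4]
```

View pics/s7.png

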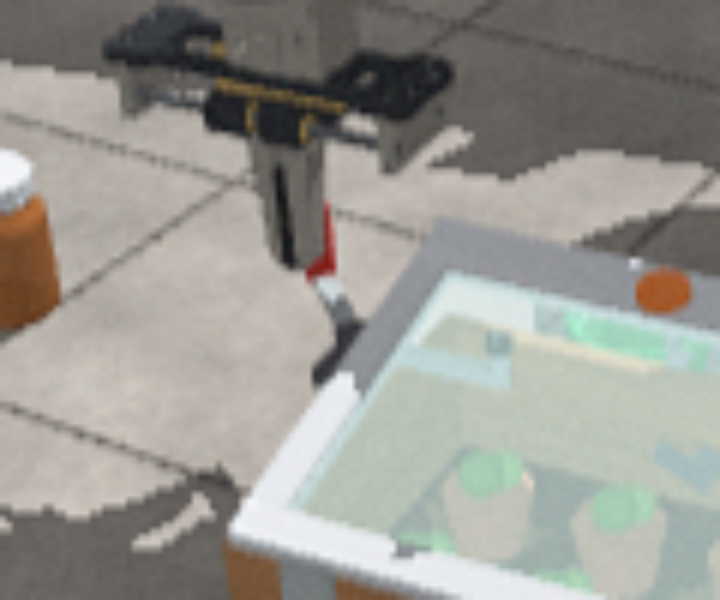

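View pics/w7.png

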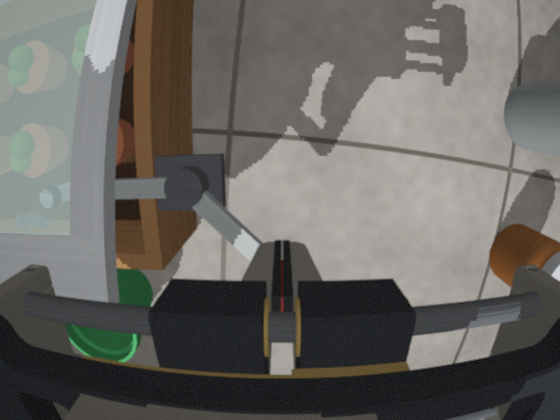

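The post, at wrist (48,197), is under the glass and q is about 1.55. Next I'll creep up to the stop.

Call:
{"name": "play_rows", "arguments": {"moves": [[255,[0,-0.001,0.001],0],[255,[0,-0.002,0.002],0],[255,[0,-0.002,0.002],0]]}}

```text
time_s: 10.05
eef_pos: [0.4842, -0.202, 0.1276]
ee_rot: [-0.706, -0.031, 0.706, -0.031]
contact_force: [1.3, 0.4, -0.1]
width: 0.0008
```

Call:
{"name": "play_rows", "arguments": {"moves": [[255,[0,-0.0005,0.001],0],[255,[0,-0.001,0.002],0],[255,[0,-0.001,0.002],0]]}}

```text
time_s: 10.3
eef_pos: [0.484, -0.2019, 0.1278]
ee_rot: [0.708, 0.031, -0.705, 0.032]
contact_force: [7.8, -2.8, -4.7]
width: 0.0004
```

The force jumped to 8 N with no further advance, so that is the stop. I'll back off and rise clear.

Call:
{"name": "play_rows", "arguments": {"moves": [[255,[0,0,-0.006],0],[255,[0,0.002,-0.015],0],[255,[0,0.006,-0.025],0],[255,[0,0.006,-0.025],0],[255,[-0.03,0.008,-0.025],0],[255,[-0.07,0.01,-0.025],0],[255,[-0.11,0.012,-0.025],0],[255,[-0.14,0.015,-0.025],0],[255,[-0.15,0.015,-0.01],0],[255,[-0.15,0.015,0.02],0],[255,[-0.15,0.015,0.05],0],[255,[-0.15,0.015,0.08],0],[255,[-0.15,0.015,0.09],0],[255,[-0.15,0.015,0.09],0],[255,[-0.15,0.015,0.09],0]]}}

```text
time_s: 11.55
eef_pos: [0.3943, -0.2243, 0.2778]
ee_rot: [0.707, 0.031, -0.706, 0.031]
contact_force: [0.9, -0.4, 0.4]
width: 0.0007
```

Run:
```python
from h import *
o=env.observe(); print(o['time_s'],o['eef_pos'],o['contact_force'])
cv2.imwrite('pics/w8.png',env.grab_frame('wrist'))
a=env.grab_frame('scene'); cv2.imwrite('pics/s8f.png',a); cv2.imwrite('pics/s8.png',cv2.resize(a[80:280,130:370],None,fx=3,fy=3))
b=env.grab_frame('side');cv2.imwrite('pics/d8f.png',b); cv2.imwrite('pics/d8.png',cv2.resize(b[80:280,210:400],None,fx=3,fy=3))
# movement of loose things vs start
for n,im in(('scene',a),('side',b)):
  i0=cv2.imread(f'pics/{n}0.png')
  for nm,lo,hi in(('green',(55,150,30),(80,255,255)),('jar',(8,180,80),(16,255,230)),('stk',(18,120,120),(28,255,255))):
    print(n,nm,[(list(c),s[4]) for c,s in blobs(i0,lo,hi,40)],[(list(c),s[4]) for c,s in blobs(im,lo,hi,40)])
```

```text
11.55 [ 0.39428652 -0.22426472  0.27777068] [ 0.89412708 -0.44298132  0.41968528]
scene green [([np.float64(384.0), np.float64(259.6)], np.int32(46))] []
scene jar [] [([np.float64(290.1), np.float64(178.4)], np.int32(40))]
scene stk [([np.float64(142.5), np.float64(160.4)], np.int32(78)), ([np.float64(438.6), np.float64(305.1)], np.int32(116)), ([np.float64(418.6), np.float64(349.1)], np.int32(49))] [([np.float64(142.6), np.float64(160.4)], np.int32(78)), ([np.float64(438.9), np.float64(304.2)], np.int32(86)), ([np.float64(419.1), np.float64(347.3)], np.int32(51))]
side green [([np.float64(335.6), np.float64(206.3)], np.int32(540)), ([np.float64(276.7), np.float64(303.7)], np.int32(1304))] [([np.float64(335.6), np.float64(206.4)], np.int32(539)), ([np.float64(276.7), np.float64(303.7)], np.int32(1304))]
side jar [([np.float64(324.2), np.float64(132.5)], np.int32(165)), ([np.float64(310.5), np.float64(207.1)], np.int32(43))] [([np.float64(324.1), np.float64(132.5)], np.int32(167)), ([np.float64(308.3), np.float64(196.9)], np.int32(43))]
side stk [([np.float64(193.3), np.float64(350.8)], np.int32(214)), ([np.float64(238.7), np.float64(360.0)], np.int32(590)), ([np.float64(283.3), np.float64(368.9)], np.int32(215))] [([np.float64(193.3), np.float64(350.8)], np.int32(214)), ([np.float64(238.6), np.float64(360.0)], np.int32(594)), ([np.float64(283.4), np.float64(368.9)], np.int32(216))]
```

View pics/s8.png

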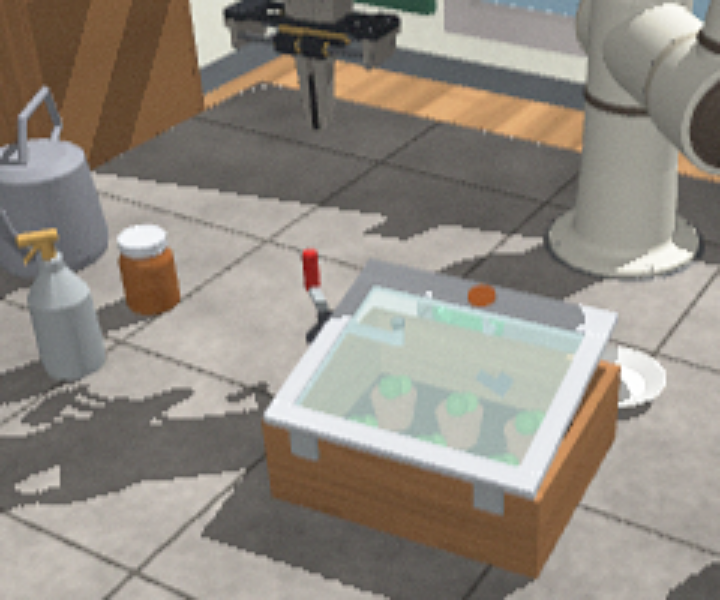

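View pics/d8.png

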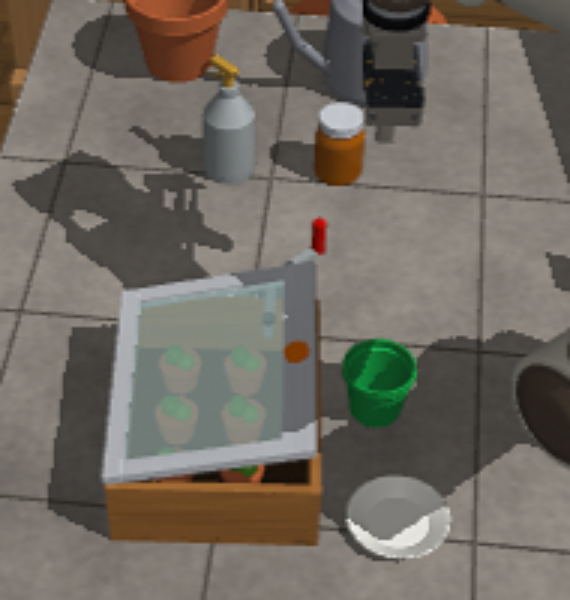

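View pics/w8.png

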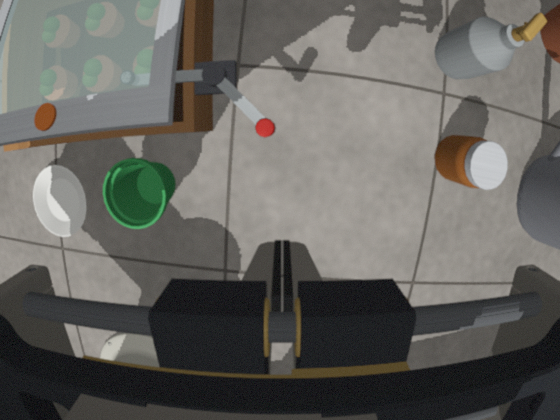

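The final views show the lid ajar and the knob brought round to the front-right, at wrist (265,127). The post is under the glass at wrist (126,77), and the gripper is clear. I'll check the angles and then sign off.

Run:
```python
from h import *
o=env.observe()
k=plane('wrist',(265,127),.155,o)[:2]; h=plane('wrist',(212,75),.116,o)[:2]
S=lambda u,v:(130+u/3-.3,80+v/3-.3); D=lambda u,v:(210+u/3-.3,80+v/3-.3)
ks,e=tri([ray('scene',S(310,252)),ray('side',D(320,222))]); print('knob',k,ks,e[0])
for h_,k_ in((h,k),(np.array([.517,-.143]),ks[:2])):
    d=k_-h_; print('hub',h_,'r',np.linalg.norm(d),'q',.09-np.pi/4-np.arctan2(d[1],d[0]))
p,e=tri([ray('scene',S(482,296)),ray('side',D(297,352))]); print('pad',p,e[0])
env.sign_off()
```

```text
knob [ 0.46639025 -0.20321883] [ 0.46252357 -0.20284911  0.15301471] 0.0007101277573880702
hub [ 0.51697795 -0.14231549] r 0.07917279844112095 q 1.5685346867317809
hub [ 0.517 -0.143] r 0.0809295792489166 q 1.613836263573722
pad [0.46931699 0.02819834 0.16510054] 0.0006277541051126664
the job is handed in; nothing more can be done
```

The cold frame is ajar with the swing arm's post under the raised lid, and I handed the job in at about 11.7 s of the 45 s.

- **Lid:** I pressed the pad with the shut fingertips to about 6.3 mm down, at about 5 N. When the finger withdrew, the lid sprang open by itself. The pad was last measured at z ≈ 165 mm, about 49 mm up, which fits a lid angle of roughly 0.23 to the stated 0.24.
- **Swing arm:** I pushed the red knob round from behind at about 1.5 N until it met the stop, where the force rose to about 8 N with no further travel. The two final angle estimates were 1.57 and 1.61 rad, either side of the stop at 1.6. The images show the post under the glass.
- **Other items:** The side-view colour blobs for the pot, planters, jar and stakes agree with the start to about 0.1 pixel. The same check on the scene view was not usable for the greens and the jar, because the masks there were too small. I checked the mister and saucer only by eye, and they look unmoved.
- **Gripper:** It finished clear of everything, with the fingertips at z ≈ 0.28 m and the force reading at about 1 N, close to its noise.

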